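# Fit the tapered desiccant canister in the dry cabinet

## Robot

A 6-joint arm with a two-finger parallel gripper is mounted at the origin on the work surface. World frame = base frame: x ahead of the robot, y to its left, z up, the work surface at z = 0. Lengths are in m, angles in degrees, forces in N, time in s.
With the tool pointing down it reaches from about 0.325 to 0.775 m from the base axis. Payload 5.5 kg.
Tool frame: the origin (TCP) lies at the centre of the arm's flange, where the gripper is bolted on; the fingertips stand 182 mm ahead of it and the grasp point (between the pads) lies 163 mm ahead of it; z points along the fingers, y is the direction in which the jaws open and shut (so a half turn about z gives the same grasp; the last joint's range is limited). The gripper opens to 88 mm and grips with 3 to 60 N. Pads are 20 mm wide; open, the fingers measure 115 mm over their backs; the gripper's body (75 mm by 178 mm) begins 61 mm behind the grasp point.
Start: joints at [-71.889, 5.22, 70.514, -0, 104.267, -3.249], TCP at [0.219, -0.559, 0.405] pointing down, gripper open.
Joint ranges: [-164.24, 164.24], [-49.07, 125.15], [9.68, 141.18], [-86.29, 266.29], [3.28, 154.24], [-151.56, 151.56]. Speed limits (degrees/s): [147.25, 147.25, 172.46, 180, 180, 180].

## Interface

Orientations are given as [roll, pitch, yaw] about the fixed x, y, z axes, in that order (R = Rz(yaw) Ry(pitch) Rx(roll)).
In Python, from station import r gives the robot as it stands. The module is installed in compiled form; this text tells all that it offers. Calls block until the motion is done:
- r.reach(position, orientation): joint-space move of the TCP to a pose.
- r.servo_line(position, rotation=None, speed=0.15): straight line of the TCP; rotation=None keeps the orientation; speed is the mean speed in m/s.
- r.move_joints(angles): joint-space move.
- r.let_go() and r.grab(squeeze=None): open the fingers fully, or close them until they stop; squeeze is the grip in N (None keeps the last).
- r.wait(seconds).
- r.inverse_kinematics(position, orientation): joint angles nearest the present ones, or None.
- r.sense(): the state.
- r.snapshot(name): name is "side" or "top"; returns a dict with "frame" (480x640x3 uint8, red, green, blue), "fx", "fy", "cx", "cy" (pixels), "R" (3x3) and "t" (3): a world point X has camera coordinates R X + t. Camera axes: x right, y down, z forward; pixel columns grow to the right and rows downward; lengths in m; the calibration is good to about 2 mm. A picture is of the moment at which its call begins. There is no depth.
A pose or a line that the arm cannot do raises r.IKError and nothing moves.
- r.hand_in(): hands the job in, once; it reports no verdict.
The state is a dict: "clock": time; "joints": joint angles; "joint_vel": joint speeds; "joint_torque": joint torques, N m; "tcp_pos": TCP position; "orientation": TCP orientation; "contact_force": force on the tool from outside, world axes, zero at the start; "torque": the same for the moment, N m; "opening": finger opening in m.
Only numpy, scipy, OpenCV 4.12 (cv2) and the standard library are available. Lean on these libraries where they do the work, as an engineer would, in place of code of your own. Each camera call takes 0.05 s, during which the arm holds its last target.

## Task

Swing the dry cabinet's door wide open by its handle, to about a right angle or more, then draw the inner tray fully out. Gently set the tapered desiccant canister (the one that narrows towards its foot) upright into the tray's tapered socket, fully home with its collar on the rim, and let go; then push the tray fully in and shut the door. Leave the other things on the bench where they are.

Things in the scene. Friction and masses are not known exactly. Their poses are not given: they have to be found in the camera images.
- cabinet: Fixed white box, 220 deep (x) x 220 wide (y) x 150 high; origin at the centre of its underside on the bench. Axes: x to its rear, y towards its left (hinge) side, z up. Its open front is the -x side, 110 from the origin; the door covers it when shut.
- door (a joint): Door angle about its upright hinge, rad: 0 shut, up to 1.9; the free right-hand edge swings out to the cabinet's -x and on towards +y. At 1.57 it stands square out from the cabinet's left edge. May start ajar. Light friction (0.12 N m, plus viscous 0.08 N m s); stays where left, no latch or spring.
- door_hinge (a point): Point on the hinge line, at (-110, +110) in the cabinet frame, 112 above the bench. Its axes turn with the door (the cabinet's at angle 0). The door is a hollow shell 220 wide, 65 deep (standing out in front of the cabinet when shut), 150 high, with a clear pane in a white frame.
- door_handle (a point): Grip point on the door's upright round steel bar, 112 above the bench, at (-100, -190, 0) from door_hinge in door axes, which it shares. Bar 10 diameter, from 50 to 136 above the bench, axis 35 off the door's outer face. 8 mm stubs at 55 and 132 up join it to the door along door x: grip from above with a finger on its door -y and +y sides, and turn with the door.
- tray (a joint): How far the tray is drawn out, m: 0 home, 0.13 at the outer stop; it slides towards the cabinet's -x. Friction about 1.5 N plus viscous 6 N s/m, no spring or catch. It may start up to 6 mm out.
- tray_handle (a point): Middle of the tray's level steel bar: 10 diameter, 100 long along cabinet y, 118 above the bench, axis 40 before the tray's front plate (140 wide, top edge 124 up; level with the cabinet's front when home). The 35 gap behind the bar is open from above, to hook or straddle; 8 mm stubs 42 either side of the middle. Inside the hollow door when shut. Axes as the cabinet's.
- socket_mouth (a point): Centre of the mouth of the black tapered sleeve on the tray, at rim height, 77 above the bench; axes as the cabinet's. Bore radius 29.5 at the mouth, 21.5 at its foot 47 below; rim outer radius 34.5. It lies 115 behind the tray's bar: under the roof when home, 55 in front of the cabinet's front when fully out.
- canister: Tapered desiccant canister, loose, upright, plain aluminium, 88 high, 0.11 to 0.22 kg; origin at the centre of its foot, z its axis. Foot radius 20 widening to 28 at 45 high; collar radius 35 from 45 to 53; grip knob radius 14 from 53 to 88. Seated, the collar's underside rests on the socket's rim, about 1.5 play all round, the foot 2 clear of the tray.
- canister_collar (a point): Centre of the canister's collar underside, 45 above its foot; when seated it coincides with socket_mouth.
- canister_knob (a point): Point on the canister's axis 76 above its foot, 12 below the knob's top: where to grip the knob, 28 wide.
- straight_can: Look-alike, not wanted: same collar and knob, but a straight body of radius 32. Origin under its centre. Leave it.
- flared_can: Look-alike, not wanted: same collar and knob, but wide at the foot (radius 35) and narrow under the collar (radius 22). Origin under its centre. Leave it.
- screwdriver: Bystander: screwdriver 170 long lying on the bench.
- spool: Bystander: grey solder spool, 56 diameter, 46 high.
- flux_jar: Bystander: amber jar, 44 diameter, 50 high.
- circuit_board: Bystander: bare circuit board 120 x 70, lying flat.
Things that resemble listed ones, but are neither listed nor needed, are in the scene too. Leave any red or turquoise look-alike of the canister alone.

How it is judged:
By the outcome, as a careful person would: the job done as asked, in the order asked, and still so for the second after the job is handed in, with the robot touching nothing.
It also fails if it takes over 72 s, if anything falls off the work surface, if the arm or the gripper's body presses on something with over 40 N, if the wrist force passes 120 N, or if a joint passes its speed limit or range.

## Working session

There is one attempt and no reset: what is moved stays moved. The work goes in short steps, each a Python script; the robot and the scene stay as the last script left them, time stands still between calls to the robot, and variables do not carry over. Pictures are saved under pics/ and viewed, and the job is handed in when it is done.

```bash
mkdir -p pics; ls; python3 - <<'E'
from station import r
import cv2
for n in("side","top"):
    s=r.snapshot(n); cv2.imwrite(f"pics/{n}0.png",s["frame"][:,:,::-1]); print(n,s["fx"],s["fy"],s["cx"],s["cy"],s["R"],s["t"])
print(r.sense())
E
```

```text
pics
side 583.0860172091144 583.0860172091144 318.11777601604666 228.91456035336103 [[ 0.96119879 -0.27562154  0.01138686]
 [-0.16230342 -0.59842775 -0.78456474]
 [ 0.22305716  0.75227455 -0.61994234]] [-0.48170927  0.18147047  1.228496  ]
top 574.481916031225 574.481916031225 324.03062185895004 235.18224063780963 [[ 0.00136944 -0.99983462 -0.01813449]
 [-0.98437465  0.00184534 -0.1760771 ]
 [ 0.17608144  0.01809226 -0.98420933]] [0.05549245 0.52796951 1.46666547]
{'clock': 0.1, 'joints': array([-7.18867642e+01,  5.25963124e+00,  7.05732292e+01, -7.65757964e-04,
        1.04267429e+02, -3.24778470e+00]), 'joint_vel': array([-0.03265807, -0.06675163, -0.15901007, -0.01106116, -0.01189736,
        0.10533053]), 'joint_torque': array([ 4.92953521e-03, -4.47859097e+01, -4.07567918e+01,  7.03029195e-02,
        2.85456434e-02, -1.09367759e-04]), 'tcp_pos': array([ 0.21856867, -0.55883459,  0.40362819]), 'orientation': array([-1.79899830e+02, -4.94051156e-03,  2.13608281e+01]), 'contact_force': array([-0.22786348,  1.15629245, -0.73677183]), 'torque': array([-0.00952826, -0.01145196, -0.0487547 ]), 'opening': 0.08795150583454649}
```

View pics/side0.png

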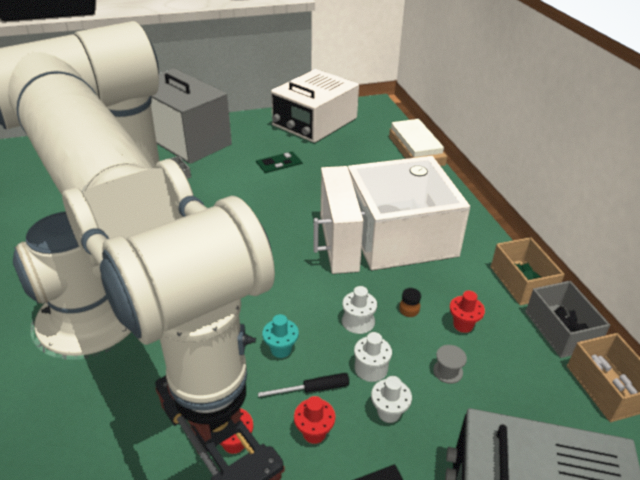

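View pics/top0.png

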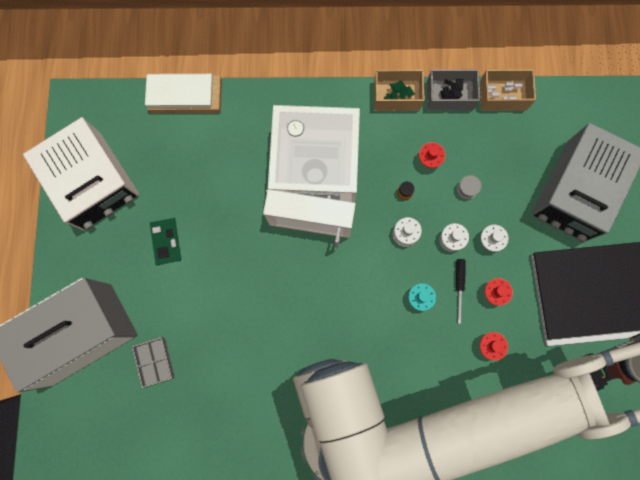

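```bash
python3 - <<'E'
import cv2
t=cv2.imread("pics/top0.png");s=cv2.imread("pics/side0.png")
cv2.imwrite("pics/cropA.png",cv2.resize(t[95:245,255:370],None,fx=4,fy=4,interpolation=cv2.INTER_CUBIC))
cv2.imwrite("pics/cropB.png",cv2.resize(s[280:430,330:480],None,fx=4,fy=4,interpolation=cv2.INTER_CUBIC))
cv2.imwrite("pics/cropC.png",cv2.resize(s[150:280,310:475],None,fx=4,fy=4,interpolation=cv2.INTER_CUBIC))
E
```

```text
(no output)
```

View pics/cropA.png

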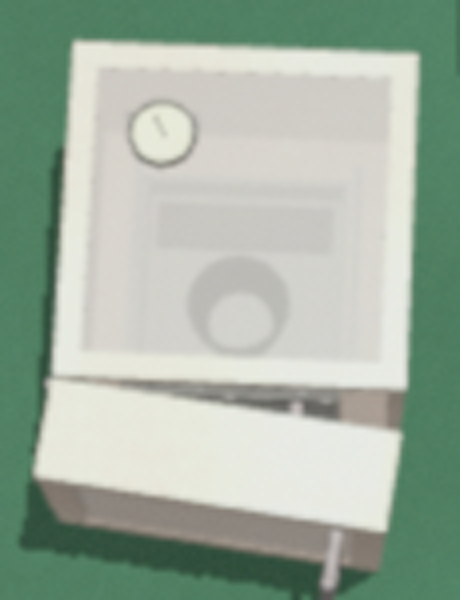

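View pics/cropB.png

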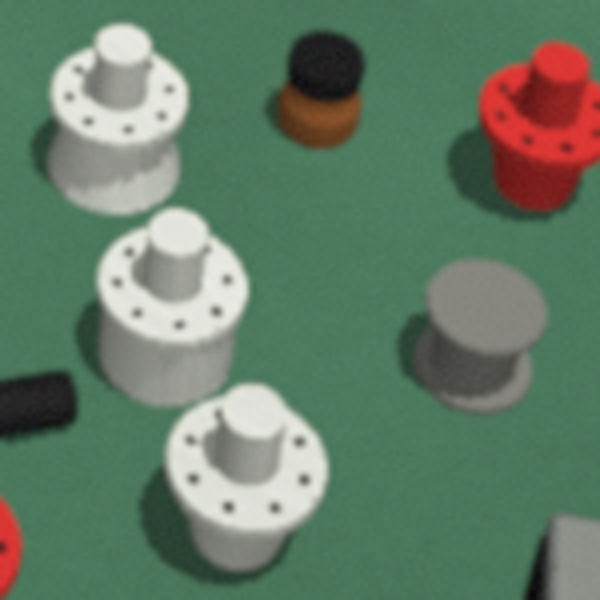

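View pics/cropC.png

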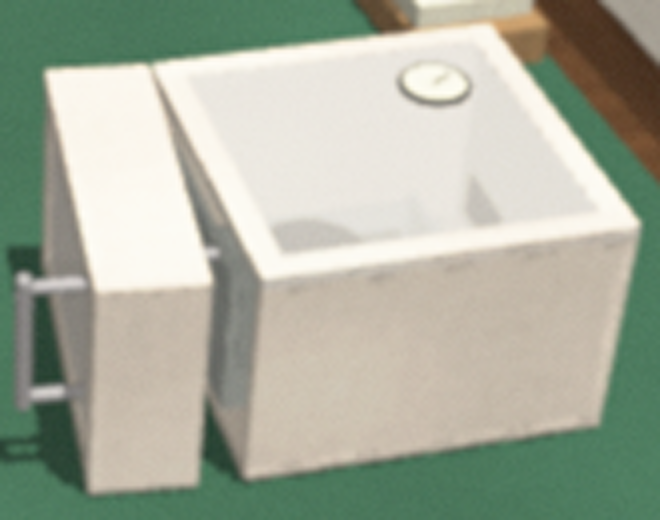

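```bash
cat > h.py <<'E'
import numpy as np
from scipy.optimize import least_squares
from station import r
def proj(s,X):
    X=np.atleast_2d(X); c=X@np.array(s["R"]).T+np.array(s["t"])
    return np.c_[s["fx"]*c[:,0]/c[:,2]+s["cx"], s["fy"]*c[:,1]/c[:,2]+s["cy"]]
def plane(s,uv,z):
    uv=np.atleast_2d(uv); R=np.array(s["R"]);t=np.array(s["t"]);C=-R.T@t
    d=np.c_[(uv[:,0]-s["cx"])/s["fx"],(uv[:,1]-s["cy"])/s["fy"],np.ones(len(uv))]@R
    k=(z-C[2])/d[:,2]; return C+k[:,None]*d
E
python3 - <<'E'
from h import *
import cv2
T=r.snapshot("top");S=r.snapshot("side")
ct=np.array([(273.2,105),(359.75,108),(356.5,192),(268,189.25)])
cs=np.array([(432.5,156.25),(470,205),(375.5,220),(348.75,166.25)])
print(plane(T,ct,.15));print(plane(S,cs,.15))
L=np.array([(.11,.11),(.11,-.11),(-.11,-.11),(-.11,.11)])
def W(p,L,z=.15):
    c,s=np.cos(p[2]),np.sin(p[2]); return np.c_[L@np.array([[c,s],[-s,c]])+p[:2],np.full(len(L),z)]
for nm,use in (("top",[(T,ct)]),("side",[(S,cs)]),("both",[(T,ct),(S,cs)])):
    q=least_squares(lambda p:np.concatenate([(proj(c,W(p,L))-u).ravel() for c,u in use]),[.8,.05,0])
    print(nm,q.x,np.degrees(q.x[2]),np.abs(q.fun).max(),q.fun.round(1))
# door corners
p=q.x; c,s=np.cos(p[2]),np.sin(p[2])
for cam,uv in((T,[(263.75,214.5),(351.25,227.5),(355.5,203.25)]),(S,[(333,222.5),(362,221.5),(321.5,167.5)])):
    X=plane(cam,uv,.15)[:,:2]-p[:2]; print("door corners in cab",(X@np.array([[c,-s],[s,c]])).round(4))
# knob tops
def blob(im,z,cam,thr):
    pass
for n,cam,uvs in(("top",T,[(407,232),(455,238),(494,238)]),("side",S,[(360,292),(375,340),(393,384)])):
    print(n,plane(cam,uvs,.088).round(4))
for n,cam in(("top",T),("side",S)):
    f=cam["frame"]; b=f[:,:,::-1]
    crop=b[205:260,385:520] if n=="top" else b[280:430,330:420]
    cv2.imwrite(f"pics/k_{n}.png",cv2.resize(crop,None,fx=(5.5 if n=="top" else 4),fy=(5.5 if n=="top" else 4),interpolation=cv2.INTER_CUBIC))
E
```

```text
[[ 0.84868135  0.18419132  0.15      ]
 [ 0.83918111 -0.03724343  0.15      ]
 [ 0.61846897 -0.02706361  0.15      ]
 [ 0.62625921  0.19340693  0.15      ]]
[[ 0.84922337  0.18044655  0.15      ]
 [ 0.84191887 -0.03274812  0.15      ]
 [ 0.61909822 -0.02934689  0.15      ]
 [ 0.63150891  0.19023434  0.15      ]]
top [ 0.73309406  0.07832937 -0.04147833] -2.376533438088806 0.5806745376025901 [ 0.2  0.4 -0.4  0.3 -0.  -0.1  0.3 -0.6]
side [ 0.7353637   0.07755997 -0.0438011 ] -2.509618345357516 1.2270553963889483 [-0.1 -0.5  0.3  1.2  0.4 -0.6 -0.7 -0.4]
both [ 0.73434457  0.07784808 -0.04233584] -2.425664879504902 1.2201102559394599 [ 0.4 -0.1 -0.2 -0.2  0.1 -0.5  0.4 -1.1 -0.6 -0.5 -0.1  1.2 -0.  -0.6
 -1.2 -0.3]
door corners in cab [[-0.1776  0.1175]
 [-0.2016 -0.0999]
 [-0.1401 -0.1082]]
door corners in cab [[-0.2019 -0.1004]
 [-0.1405 -0.1106]
 [-0.1736  0.1168]]
top [[ 0.5286 -0.1577  0.088 ]
 [ 0.5128 -0.2795  0.088 ]
 [ 0.5126 -0.3785  0.088 ]]
side [[ 0.5388 -0.1692  0.088 ]
 [ 0.5241 -0.2947  0.088 ]
 [ 0.5197 -0.3945  0.088 ]]
```

View pics/k_top.png

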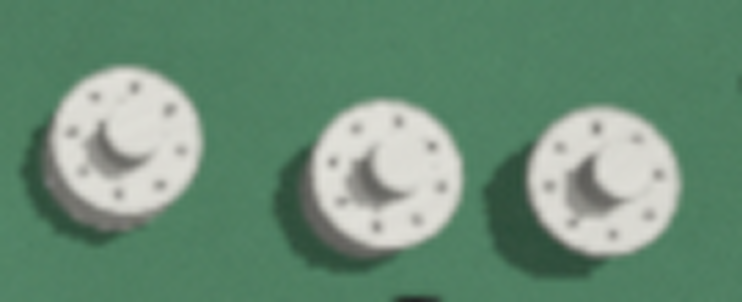

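```bash
cat >> h.py <<'E'
CAB=np.array([.73434,.07785]);CY=-0.0424
def rot(a): return np.array([[np.cos(a),-np.sin(a)],[np.sin(a),np.cos(a)]])
def cab(x,y): return CAB+rot(CY)@np.array([x,y])
HINGE=cab(-.11,.11)
def handle(th): return HINGE+rot(CY-th)@np.array([-.1,-.19])
E
python3 - <<'E'
from h import *
import cv2
T=r.snapshot("top");S=r.snapshot("side")
tk=[(407.7,230.2),(457.3,235.2),(498.8,235.4)]; tc=[(407.9,230.7),(455.4,236.6),(494.8,237.9)]
print("top knob",plane(T,[(498.8,235.4)],.088)," collar",plane(T,[(494.8,237.9)],.053))
print("side knob",plane(S,[(393,382.5)],.088)," collar",plane(S,[(391.75,396.25)],.053))
# ellipse fits of collar outline by mask
for cam,c,z in((T,(495,238),.053),(S,(392,397),.053)):
    f=cam["frame"].astype(int); m=((f.min(2)>150)&(f.max(2)-f.min(2)<45)).astype(np.uint8)
    n,l,st,ce=cv2.connectedComponentsWithStats(m); k=l[int(c[1]),int(c[0])]; print(st[k],ce[k])
# predicted handle px
for th in (.1,.122,.14):
    h=handle(th); print(th,h, proj(T,[*h,.136]),proj(S,[*h,.136]),proj(S,[*h,.05]))
t=T["frame"][:,:,::-1];s=S["frame"][:,:,::-1]
def over(img,cam,pts,x0,y0,x1,y1,k,nm):
    o=cv2.resize(np.ascontiguousarray(img[y0:y1,x0:x1]),None,fx=k,fy=k,interpolation=cv2.INTER_CUBIC)
    for u,v in proj(cam,pts): cv2.circle(o,(int((u-x0+.5)*k),int((v-y0+.5)*k)),3,(0,0,255),-1)
    cv2.imwrite(nm,o)
h=handle(.122); pts=[[*h,.136],[*h,.05],[*cab(-.11,-.11),.15],[*cab(-.11,.11),.15],[*cab(.11,.11),.15],[*cab(.11,-.11),.15],[*cab(-.095,0),.0],[*cab(-.035,0),.077]]
over(t,T,pts,255,95,370,245,4,"pics/oA.png"); over(s,S,pts,305,145,475,285,4,"pics/oS.png")
E
```

```text
top knob [[ 0.51931261 -0.39096487  0.088     ]]  collar [[ 0.51893503 -0.39035735  0.053     ]]
side knob [[ 0.52084014 -0.3915799   0.088     ]]  collar [[ 0.52082401 -0.39433046  0.053     ]]
[481 225  28  26 510] [494.7627451  237.28823529]
[     0      0    640    480 238685] [340.6427928  261.64316987]
0.1 [0.50314899 0.0185288 ] [[338.24957743 238.7259648 ]] [[317.36438089 220.66124267]] [[316.9633504  250.71584735]]
0.122 [0.49935431 0.02134161] [[337.11677923 240.23961089]] [[315.33715611 220.18005262]] [[315.0180847  250.22522149]]
0.14 [0.49629619 0.02370464] [[336.16423347 241.46047172]] [[313.69447181 219.76710476]] [[313.44171043 249.80405462]]
```

View pics/oA.png

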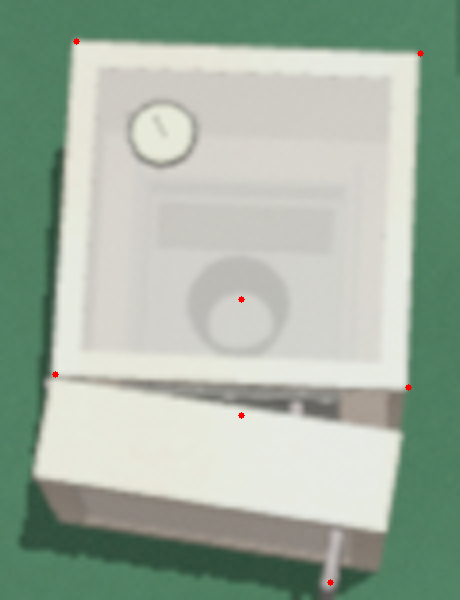

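View pics/oS.png

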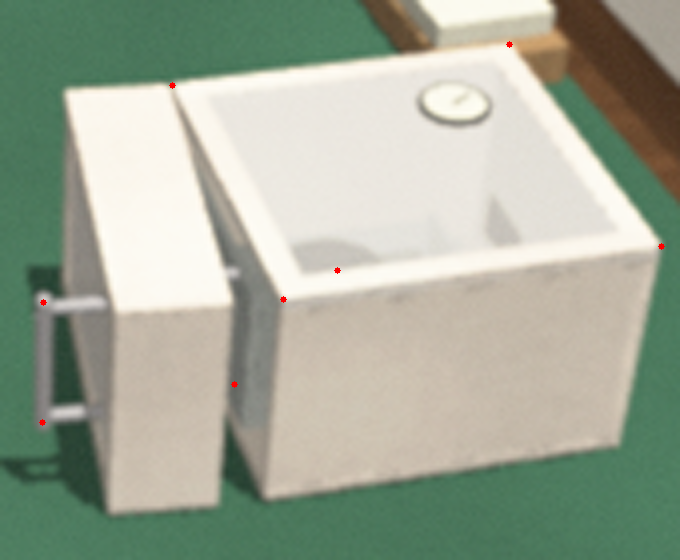

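```bash
cat >> h.py <<'E'
GZ=.163
D=np.degrees
def st(m=""):
    s=r.sense(); print(m,"t%.1f"%s["clock"],"p",np.round(s["tcp_pos"],4),"o",np.round(s["orientation"],1),"F",np.round(s["contact_force"],1),"op %.4f"%s["opening"]); return s
def doorpose(th,z=.112): h=handle(th); return [*h,z+GZ],[180,0,(D(CY-th)+180+180)%360-180]
E
python3 - <<'E'
from h import *
for th in np.radians([7,30,60,90,102]):
    print(D(th),[None if q is None else np.round(q,0) for q in [r.inverse_kinematics(*doorpose(th))]])
p,o=doorpose(.122)
r.reach([p[0],p[1],.40],o); st("above")
r.servo_line(p,speed=.12); st("down")
import cv2
for n in("top","side"): cv2.imwrite(f"pics/g_{n}.png",r.snapshot(n)["frame"][:,:,::-1])
a=cv2.imread("pics/g_side.png")[120:290,230:400]; cv2.imwrite("pics/g_c.png",cv2.resize(a,None,fx=3.5,fy=3.5))
E
```

```text
7.0 [array([ -1., -10.,  98.,   0.,  92., -82.])]
29.999999999999996 [array([  7., -18., 105.,   0.,  93., -51.])]
59.99999999999999 [array([ 21., -17., 104.,   0.,  93.,  -7.])]
90.0 [array([30., -4., 93., -0., 91., 33.])]
102.0 [array([32.,  3., 86., -0., 91., 47.])]
above t2.6 p [0.4995 0.0207 0.4   ] o [-180.     0.   170.5] F [ 0.7  0.  -0.2] op 0.0881
down t3.8 p [0.4996 0.0213 0.2761] o [1.800e+02 1.000e-01 1.706e+02] F [-0.3 -0.8  0.4] op 0.0879
```

View pics/g_c.png

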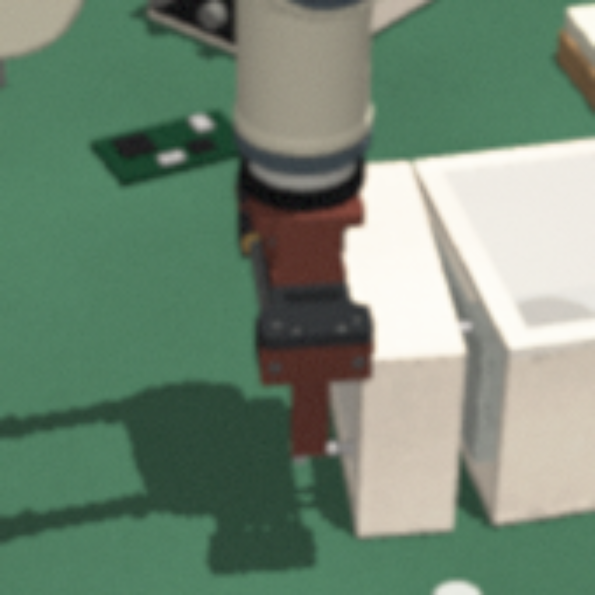

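The picture shows the finger in line with the bar (crop ~(310,430)), clear of the door face. Next I grip and swing the door in chords, watching the force.

```bash
cat >> h.py <<'E'
def swing(ths,off=0.0,speed=.15,lim=15):
    """off: radial correction (m, outward along hinge->handle)"""
    for th in ths:
        p,o=doorpose(th); u=handle(th)-HINGE; u/=np.linalg.norm(u)
        p=[p[0]+off*u[0],p[1]+off*u[1],p[2]]
        r.servo_line(p,o,speed=speed); s=r.sense(); F=np.array(s["contact_force"][:2]); fr=F@u; ft=F@np.array([-u[1],u[0]])
        print("%.0f t%.1f fr %.1f ft %.1f fz %.1f off %.4f op %.4f"%(D(th),s["clock"],fr,ft,s["contact_force"][2],off,s["opening"]))
        if abs(fr)>lim or s["opening"]<.006: print("STOP");return off,False
        off+=np.clip(fr*.00015,-.001,.001)
    return off,True
E
python3 - <<'E'
from h import *
r.grab(12); st("grab")
print(swing(np.radians([9,12,17])))
E
```

```text
grab t5.1 p [0.4995 0.0217 0.275 ] o [179.9   0.  170.6] F [ 1.5  3.1 -1.1] op 0.0100
9 t5.3 fr -4.4 ft -0.3 fz -1.8 off 0.0000 op 0.0097
12 t5.6 fr -1.8 ft -0.5 fz -0.8 off -0.0007 op 0.0099
17 t5.8 fr 1.8 ft -0.7 fz 0.2 off -0.0009 op 0.0094
(np.float64(-0.0006513181194478123), True)
```

```bash
python3 - <<'E'
from h import *
off,ok=swing(np.radians(np.arange(24,102,7)),-.00065,.16)
if ok:
    off,ok=swing(np.radians([101]),off)
    r.let_go(); s=st("rel"); p=s["tcp_pos"]
    r.servo_line([p[0],p[1],.36],speed=.2); st()
import cv2
for n in("top","side"): cv2.imwrite(f"pics/d_{n}.png",r.snapshot(n)["frame"][:,:,::-1])
E
```

```text
24 t6.2 fr 1.6 ft 0.0 fz -0.7 off -0.0006 op 0.0098
31 t6.5 fr 2.0 ft -0.2 fz 0.3 off -0.0004 op 0.0095
38 t6.8 fr 1.6 ft -1.3 fz 0.9 off -0.0001 op 0.0094
45 t7.1 fr 2.2 ft -0.3 fz 0.5 off 0.0001 op 0.0097
52 t7.4 fr 0.4 ft -0.7 fz -0.3 off 0.0004 op 0.0099
59 t7.7 fr -0.1 ft -1.4 fz -0.3 off 0.0005 op 0.0096
66 t8.1 fr 1.3 ft 1.1 fz 0.6 off 0.0005 op 0.0096
73 t8.4 fr 1.2 ft -0.8 fz 0.3 off 0.0007 op 0.0103
80 t8.7 fr 1.6 ft -1.2 fz 0.5 off 0.0009 op 0.0097
87 t9.0 fr -0.2 ft -0.1 fz 0.2 off 0.0011 op 0.0098
94 t9.3 fr 0.7 ft -0.0 fz 0.5 off 0.0011 op 0.0096
101 t9.6 fr 0.2 ft 0.2 fz 0.1 off 0.0012 op 0.0094
101 t9.9 fr 0.6 ft 1.4 fz -0.9 off 0.0012 op 0.0095
rel t11.2 p [0.4666 0.3346 0.275 ] o [-180.     0.    76.6] F [0.1 0.6 0.2] op 0.0877
 t11.7 p [0.4666 0.3346 0.3592] o [-180.     0.    76.6] F [ 0.5  0.3 -0.9] op 0.0878
```

View pics/d_top.png

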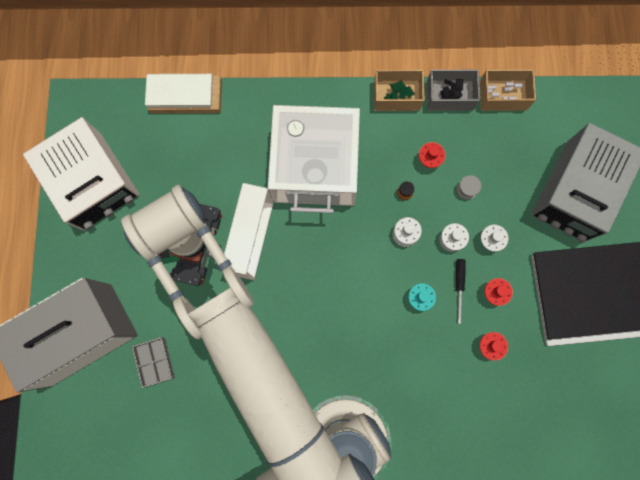

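View pics/d_side.png

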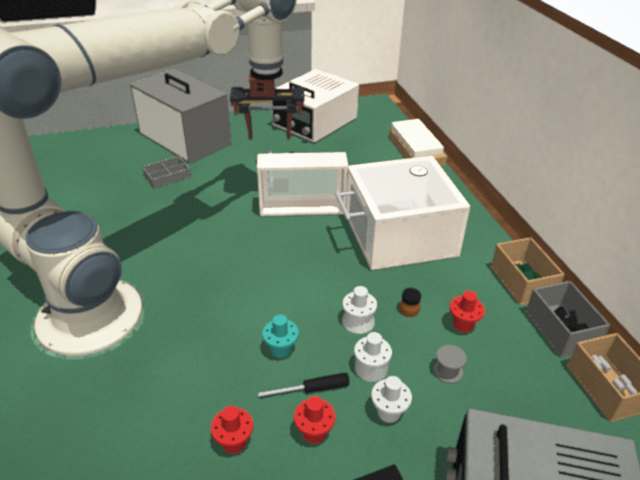

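The door stands at about 101° and the tray bar shows at top (290–333, 210). I'll check its position.

```bash
python3 - <<'E'
from h import *
import cv2
T=r.snapshot("top")
t=T["frame"][:,:,::-1]; x0,y0,k=270,175,7
o=cv2.resize(np.ascontiguousarray(t[y0:225,x0:370]),None,fx=k,fy=k,interpolation=cv2.INTER_CUBIC)
for d,c in((0,(0,0,255)),(.006,(255,0,0))):
  for y in(-.05,0,.05):
    u,v=proj(T,[*cab(-.15-d,y),.123])[0]; print(d,y,u,v); cv2.circle(o,(int((u-x0+.5)*k),int((v-y0+.5)*k)),3,c,-1)
cv2.imwrite("pics/bar.png",o)
for dx in(-.029,-.16): print([np.round(r.inverse_kinematics([*cab(-.15+dx,0),.281],[180,0,90+D(CY)]),0)])
E
```

```text
0 -0.05 331.88670889587365 208.66197015475046
0 0 312.0929295158765 207.89531297623756
0 0.05 292.3339821771611 207.13000492029374
0.006 -0.05 331.7882504959039 210.98450841922394
0.006 0 311.9802017115577 210.21524837126955
0.006 0.05 292.20703533821757 209.4473430072345
[array([ 5.,  0., 88., -0., 92.,  8.])]
[array([  8., -21., 107.,  -0.,  94.,  10.])]
```

View pics/bar.png

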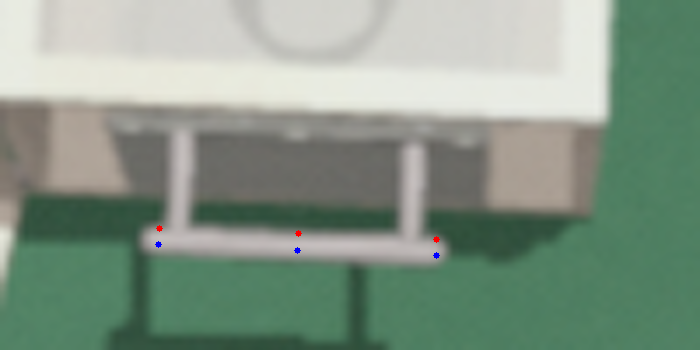

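```bash
python3 - <<'E'
from h import *
o=[180,0,90+D(CY)]
r.reach([*cab(-.183,0),.40],o); st("above")
r.servo_line([*cab(-.183,0),.281],speed=.12); s=st("down")
if s["contact_force"][2]<8:
    r.servo_line([*cab(-.30,0),.281],speed=.09); st("pull")
    u=rot(CY)@np.array([1,0])
    for x in np.arange(-.310,-.331,-.002):
        r.servo_line([*cab(x,0),.281],speed=.04); s=r.sense(); f=u@s["contact_force"][:2]; print(round(x,4),round(f,1))
        if f>7: break
    st("end")
import cv2
for n in("top","side"): cv2.imwrite(f"pics/t_{n}.png",r.snapshot(n)["frame"][:,:,::-1])
E
```

```text
above t12.9 p [0.5514 0.0863 0.3994] o [-179.9   -0.    87.6] F [ 0.5 -1.  -0.1] op 0.0881
down t14.1 p [0.5517 0.0857 0.2821] o [179.9  -0.   87.6] F [ 0.9 -0.2  0.9] op 0.0879
pull t15.5 p [0.4347 0.0906 0.2807] o [-179.9    0.    87.6] F [-1.6 -0.7  0.6] op 0.0878
-0.31 0.8
-0.312 -0.3
-0.314 1.3
-0.316 -0.0
-0.318 0.4
-0.32 7.7
end t17.1 p [0.4151 0.0914 0.2809] o [179.8  -0.   87.6] F [ 7.7  0.5 -3.8] op 0.0878
```

View pics/t_side.png

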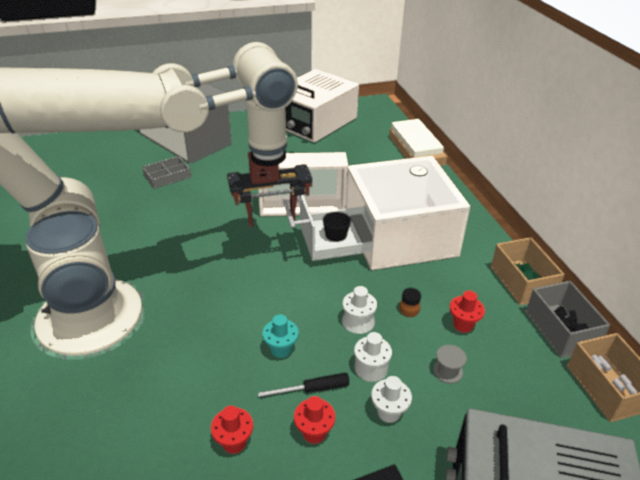

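The tray hit its outer stop at 0.320 (expected 0.319). I'll back off, rise, and measure the socket and canister.

```bash
python3 - <<'E'
from h import *
import cv2
o=[180,0,90+D(CY)]
r.servo_line([*cab(-.310,0),.281],speed=.05)
r.servo_line([*cab(-.310,0),.36],speed=.15)
r.reach([.5195,-.391,.35],[180,0,90]); st("above can")
T=r.snapshot("top");S=r.snapshot("side")
for n,c in(("top",T),("side",S)): cv2.imwrite(f"pics/s_{n}.png",c["frame"][:,:,::-1])
def cir(c,rad,z,n=24): a=np.linspace(0,2*np.pi,n,endpoint=False); return np.c_[c[0]+rad*np.cos(a),c[1]+rad*np.sin(a),np.full(n,z)]
def over(cam,groups,x0,y0,x1,y1,k,nm):
    im=cam["frame"][:,:,::-1]; q=cv2.resize(np.ascontiguousarray(im[y0:y1,x0:x1]),None,fx=k,fy=k,interpolation=cv2.INTER_CUBIC)
    for pts in groups:
        for u,v in proj(cam,pts): cv2.circle(q,(int((u-x0+.5)*k),int((v-y0+.5)*k)),1,(0,0,255),-1)
    return q
m=cab(-.165,0); print("mouth",m, proj(T,[*m,.077]),proj(S,[*m,.077]))
A=over(T,[cir(m,.0345,.077)],280,170,360,250,5,0)
B=over(S,[cir(m,.0345,.077)],300,190,380,270,5,0)
cv2.imwrite("pics/sock.png",np.hstack([A,B]))
for n,cam in(("T",T),("S",S)):
    f=cam["frame"].astype(int); mm=(f.max(2)<75).astype(np.uint8)
    u,v=proj(cam,[*m,.077])[0].astype(int); w=np.zeros_like(mm); w[v-24:v+24,u-24:u+24]=mm[v-24:v+24,u-24:u+24]
    c=max(cv2.findContours(w,cv2.RETR_EXTERNAL,cv2.CHAIN_APPROX_NONE)[0],key=cv2.contourArea); e=cv2.fitEllipse(cv2.convexHull(c)); print(n,e)
E
```

```text
above can t20.1 p [ 0.52   -0.3899  0.3504] o [180.   -0.   90.1] F [ 0.9 -0.6 -0.8] op 0.0875
mouth [0.56948829 0.0848439 ] [[312.50247974 217.470198  ]] [[336.47150812 219.5010051 ]]
T ((311.5403747558594, 217.69863891601562), (23.162202835083008, 24.15416145324707), 45.162925720214844)
S ((336.84906005859375, 225.57469177246094), (28.458831787109375, 31.630191802978516), 72.03553771972656)
```

View pics/sock.png

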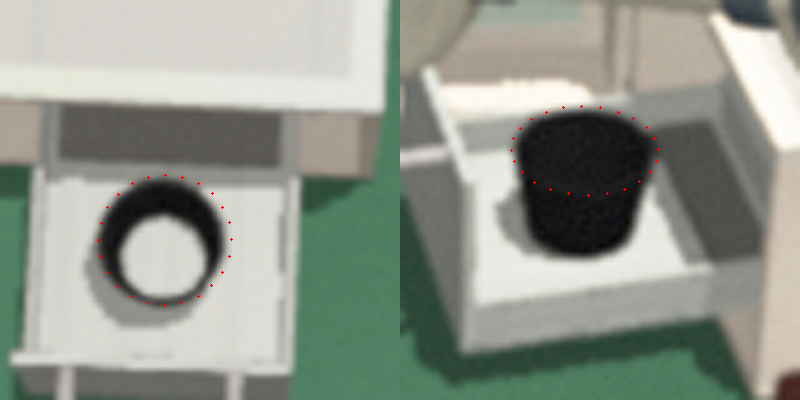

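View pics/s_side.png

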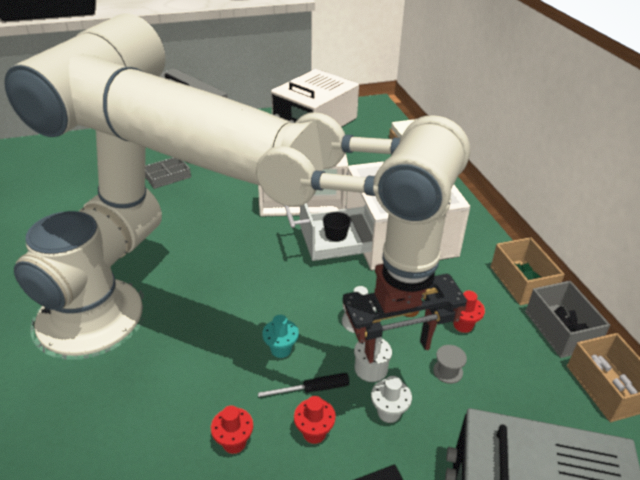

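View pics/s_top.png

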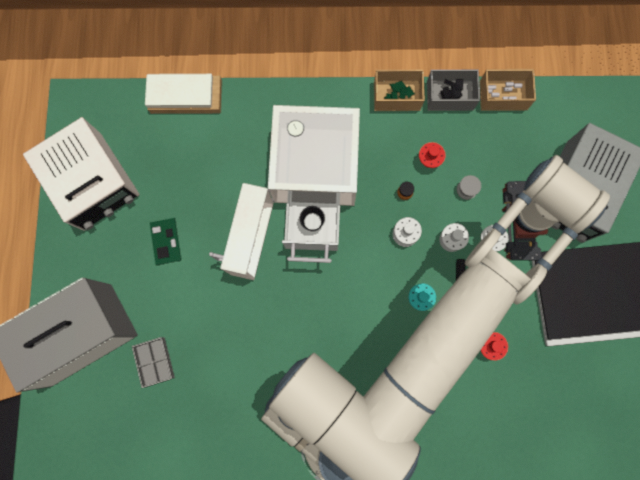

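Candidates (side view): white cans at (359,310), body widening to the foot: flared; (373,357), parallel body: straight; (391,400), body narrowing to the foot: tapered canister. The enlarged crop (cropB) confirmed that; in the top view it is (494,238). I grasp that one, centring it across both jaw directions.

```bash
python3 - <<'E'
from h import *
x,y=.520,-.3915
r.servo_line([x,y,.270],[180,0,90],speed=.12)
r.servo_line([x,y,.078+GZ],speed=.06); st("down")
r.grab(5); s=st("grab1"); r.let_go()
r.servo_line([x,y,.078+GZ],[180,0,0],speed=.05); st("rot")
import cv2
S=r.snapshot("side")
cv2.imwrite("pics/p1.png",cv2.resize(S["frame"][260:460,300:500,::-1],None,fx=3,fy=3))
E
```

```text
down t21.6 p [ 0.52   -0.3915  0.2407] o [-180.   -0.   90.] F [-0.5 -0.1  0.1] op 0.0877
grab1 t22.6 p [ 0.5201 -0.3915  0.241 ] o [180.   0.  90.] F [0.3 0.5 0.1] op 0.0272
rot t25.3 p [ 0.52   -0.3915  0.241 ] o [180.   0.   0.] F [ 0.7  0.2 -0.9] op 0.0878
```

View pics/p1.png

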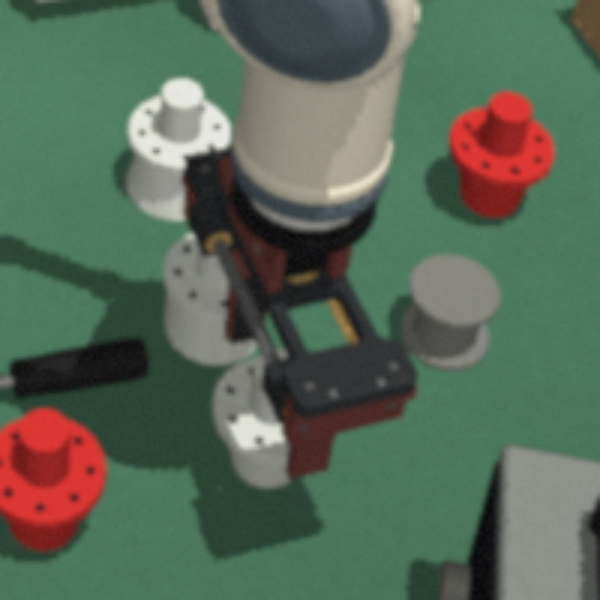

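Jaws are around the tapered can, which is upright at crop (265,430); nothing else is touched. Grab, lift, carry.

```bash
python3 - <<'E'
from h import *
import cv2
x,y=.520,-.3915
r.grab(15); st("grab2")
r.servo_line([x,y,.36],speed=.15); s=st("lift")
m=cab(-.1655,.001); print(m)
r.reach([*m,.36],[180,0,D(CY)]); st("over")
r.servo_line([*m,.077+.033+.050+GZ],speed=.12); st("lower")
T=r.snapshot("top");S=r.snapshot("side")
a=S["frame"][170:270,280:400,::-1]; b=T["frame"][170:270,260:380,::-1]
cv2.imwrite("pics/c1.png",np.hstack([cv2.resize(a,None,fx=3.3,fy=3.3),cv2.resize(b,None,fx=3.3,fy=3.3)]))
E
```

```text
grab2 t26.3 p [ 0.52   -0.3915  0.241 ] o [-180.   -0.   -0.] F [-0.2  0.2  0.3] op 0.0268
lift t27.3 p [ 0.5199 -0.3915  0.3584] o [-1.799e+02  1.000e-01 -0.000e+00] F [ 0.4  0.3 -2.5] op 0.0271
[0.56903113 0.0858642 ]
over t29.0 p [0.5693 0.0849 0.3599] o [180.    0.   -2.5] F [-0.7 -0.3 -3.1] op 0.0270
lower t29.5 p [0.5691 0.0854 0.3225] o [ 1.8e+02  1.0e-01 -2.5e+00] F [ 0.9  0.  -1.8] op 0.0271
```

View pics/c1.png

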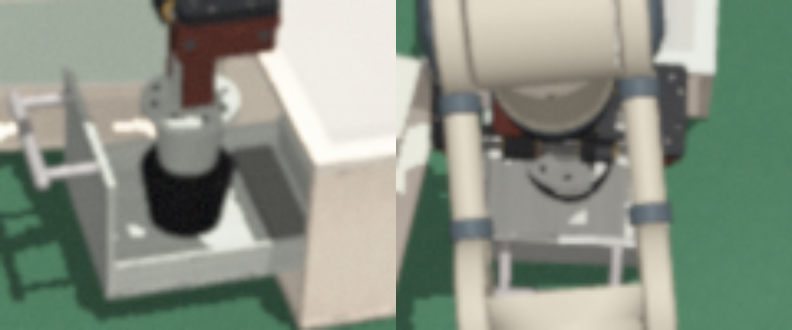

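```bash
cat >> h.py <<'E'
def F(n=6,dt=.01):
    a=[]
    for _ in range(n): a.append(r.sense()["contact_force"]); r.wait(dt)
    return np.mean(a,0)
E
python3 - <<'E'
from h import *
m=np.array(cab(-.1655,.001)); z0=.110+GZ
b=F(10); print("base",b.round(2))
for dz in [.030,.020,.014,.010,.008,.006,.005,.004,.003,.002,.001,0,-.001,-.002]:
    r.servo_line([*m,z0+dz],speed=.04 if dz>.01 else .03)
    f=F()-b; print(dz,f.round(1),r.sense()["tcp_pos"].round(4),m.round(4))
    if f[2]>4 and dz<.006: break
    if f[2]>8: print("early");break
    l=f[:2]; 
    if np.linalg.norm(l)>.8: m=m+np.clip(l*.0002,-.0006,.0006)
st()
E
```

```text
base [ 0.3   0.02 -1.89]
0.03 [-0.5 -0.5 -0.2] [0.5691 0.0859 0.3032] [0.569  0.0859]
0.02 [-0.2 -0.  -0.2] [0.569  0.0859 0.2928] [0.569  0.0859]
0.014 [-0.2 -0.1 -0.2] [0.569  0.0859 0.2868] [0.569  0.0859]
0.01 [-0.6 -0.  -0.2] [0.569  0.0859 0.2828] [0.569  0.0859]
0.008 [-0.4 -0.   0.2] [0.569  0.0858 0.2809] [0.569  0.0859]
0.006 [-0.4 -0.2 -0. ] [0.569  0.0859 0.2789] [0.569  0.0859]
0.005 [-0.3 -0.2  0.1] [0.569  0.0859 0.278 ] [0.569  0.0859]
0.004 [-0.4  0.2 -0.3] [0.569  0.0858 0.277 ] [0.569  0.0859]
0.003 [-0.1 -0.  -0.2] [0.569  0.0859 0.2759] [0.569  0.0859]
0.002 [-0.3  0.  -0.2] [0.569  0.0859 0.2749] [0.569  0.0859]
0.001 [-0.1 -0.3 -0.6] [0.569  0.0858 0.2739] [0.569  0.0859]
0 [-0.  -0.3 -0.1] [0.569  0.0859 0.273 ] [0.569  0.0859]
-0.001 [-1.4  0.7  5.1] [0.5691 0.0859 0.2728] [0.569  0.0859]
 t34.2 p [0.5691 0.0859 0.2728] o [-1.8e+02 -1.0e-01 -2.4e+00] F [-0.7  0.2  3.7] op 0.0270
```

Seated as expected: contact 5 N at the home height. Release and check.

```bash
python3 - <<'E'
from h import *
import cv2
r.let_go(); st("rel")
m=cab(-.1655,.001)
r.servo_line([*m,.38],speed=.2)
# pre-push pose in front of the bar, closed fingers
o=[180,0,90+D(CY)]
r.reach([*cab(-.36,0),.38],o); r.grab(5); st("front")
T=r.snapshot("top");S=r.snapshot("side")
a=S["frame"][170:270,280:400,::-1]; b=T["frame"][170:270,260:380,::-1]
cv2.imwrite("pics/c2.png",np.hstack([cv2.resize(a,None,fx=3.3,fy=3.3),cv2.resize(b,None,fx=3.3,fy=3.3)]))
print([r.inverse_kinematics([*cab(x,0),.115+GZ],o) is not None for x in(-.33,-.168)])
E
```

```text
rel t35.2 p [0.569  0.0858 0.272 ] o [-180.     0.    -2.4] F [-0.2  0.3  0.5] op 0.0876
front t38.6 p [0.3747 0.0931 0.38  ] o [-180.    -0.    87.6] F [-0.6 -0.1  0.2] op 0.0006
[True, True]
```

View pics/c2.png

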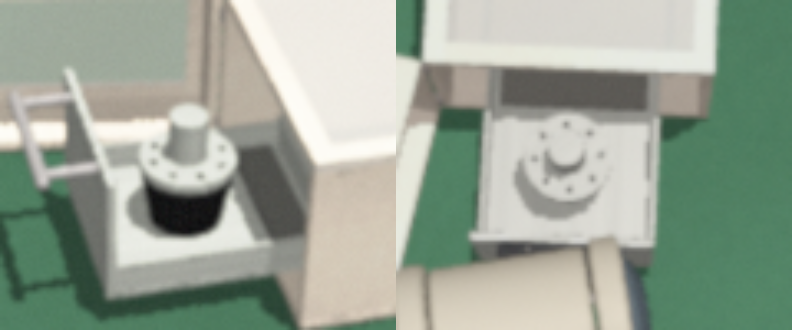

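The canister is seated upright with its collar on the black rim (crop (188,165)). Next I push the tray home with closed fingers.

```bash
python3 - <<'E'
from h import *
import cv2
z=.112+GZ
r.servo_line([*cab(-.33,0),.33],speed=.2)
r.servo_line([*cab(-.33,0),z],speed=.12)
r.servo_line([*cab(-.305,0),z],speed=.06)
b=F(); u=rot(CY)@np.array([1,0])
r.servo_line([*cab(-.180,0),z],speed=.07); st("pushed")
for x in np.arange(-.178,-.155,.002):
    r.servo_line([*cab(x,0),z],speed=.04); f=u@(F(4)-b)[:2]; print(round(x,4),round(f,1))
    if f<-7: break
st("home")
r.servo_line([*cab(x-.03,0),z],speed=.1)
r.servo_line([*cab(x-.03,0),.36],speed=.2)
r.let_go()
p,o=doorpose(np.radians(101))
r.reach([p[0],p[1],.36],o); st("over handle")
T=r.snapshot("top");S=r.snapshot("side")
cv2.imwrite("pics/e_top.png",cv2.resize(T["frame"][90:290,200:400,::-1],None,fx=3,fy=3));cv2.imwrite("pics/e_side.png",S["frame"][:,:,::-1])
E
```

```text
pushed t42.3 p [0.5544 0.0855 0.275 ] o [180.    0.   87.6] F [-0.8  0.2 -0.7] op 0.0004
-0.178 -0.7
-0.176 -0.0
-0.174 -0.5
-0.172 0.2
-0.17 0.1
-0.168 -0.0
-0.166 0.0
-0.164 -4.2
-0.162 -13.3
home t44.9 p [0.5712 0.0848 0.275 ] o [-179.7    0.    87.6] F [-13.8  -0.7   5.9] op 0.0005
over handle t48.3 p [0.4679 0.3332 0.36  ] o [180.    0.   76.6] F [-0.7 -0.8 -0. ] op 0.0878
```

View pics/e_top.png

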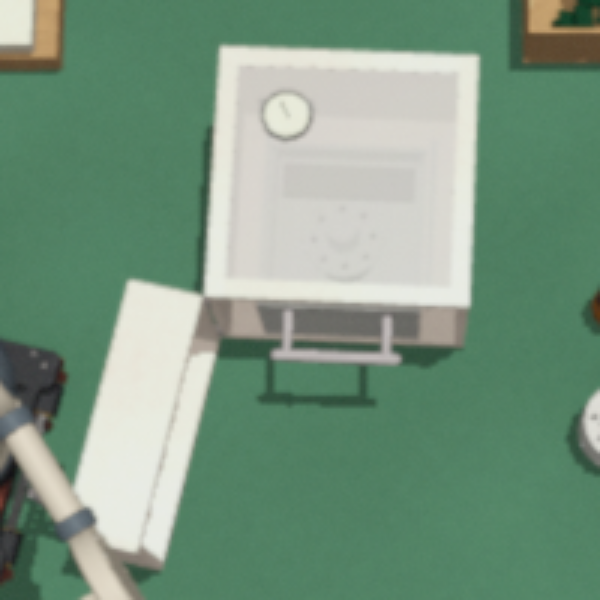

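View pics/e_side.png

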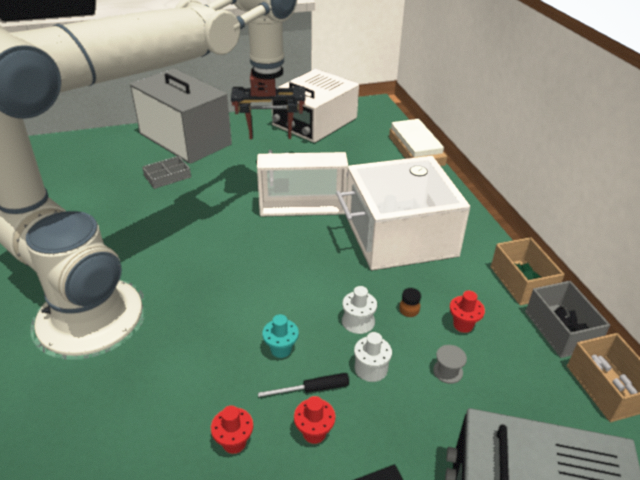

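Tray is home (13 N at the stop) with the canister inside under the roof; the door is unmoved. I'll take the handle again and shut it.

```bash
python3 - <<'E'
from h import *
p,o=doorpose(np.radians(101)); u=handle(np.radians(101))-HINGE; u/=np.linalg.norm(u); off=.0012
r.servo_line([p[0]+off*u[0],p[1]+off*u[1],p[2]],speed=.15); st("down")
r.grab(12); st("grab")
off,ok=swing(np.radians(np.append(np.arange(93,4,-8),[3,1.5])),off,.16); print(off,ok)
E
```

```text
down t49.1 p [0.4669 0.3345 0.2759] o [180.   -0.   76.5] F [0.4 0.4 0. ] op 0.0876
grab t50.3 p [0.4666 0.3346 0.275 ] o [-180.    -0.    76.6] F [-0.5  0.5  0. ] op 0.0100
93 t50.6 fr 0.8 ft 0.4 fz -1.6 off 0.0012 op 0.0097
85 t51.0 fr -1.2 ft 0.8 fz -1.3 off 0.0013 op 0.0096
77 t51.3 fr -1.2 ft 0.8 fz -0.9 off 0.0011 op 0.0101
69 t51.6 fr -1.7 ft -0.8 fz -2.4 off 0.0010 op 0.0098
61 t52.0 fr -0.1 ft 0.0 fz -2.2 off 0.0007 op 0.0098
53 t52.3 fr -0.2 ft 0.5 fz -1.6 off 0.0007 op 0.0102
45 t52.7 fr -0.8 ft -0.7 fz -2.6 off 0.0007 op 0.0096
37 t53.0 fr -0.6 ft -0.1 fz -2.3 off 0.0005 op 0.0100
29 t53.4 fr -0.3 ft 0.3 fz -2.4 off 0.0004 op 0.0094
21 t53.7 fr -1.4 ft 0.4 fz -2.4 off 0.0004 op 0.0099
13 t54.0 fr -0.5 ft 0.7 fz -1.8 off 0.0002 op 0.0096
5 t54.4 fr 0.9 ft 0.9 fz -0.6 off 0.0001 op 0.0097
3 t54.6 fr -0.5 ft 0.3 fz -2.5 off 0.0003 op 0.0097
2 t54.9 fr -2.6 ft 0.5 fz -3.3 off 0.0002 op 0.0097
-0.00020831044128700825 True
```

```bash
python3 - <<'E'
from h import *
import cv2
off=-.0002
for d in [.7,0,-.4,-.8,-1.2,-1.6,-2,-2.5]:
    th=np.radians(d);p,o=doorpose(max(th,0)); h=handle(th);u=h-HINGE;u/=np.linalg.norm(u)
    r.servo_line([h[0]+off*u[0],h[1]+off*u[1],p[2]],o,speed=.05); f=F(4); ft=f[:2]@np.array([-u[1],u[0]]); print(d,"ft %.1f fr %.1f"%(ft,f[:2]@u))
    if abs(ft)>8: break
r.let_go(); s=st("rel"); q=s["tcp_pos"]
r.servo_line([q[0],q[1],.33],speed=.2)
r.reach([.40,-.12,.42],[180,0,170]); st("away")
T=r.snapshot("top");S=r.snapshot("side")
cv2.imwrite("pics/f_top.png",T["frame"][:,:,::-1]);cv2.imwrite("pics/f_side.png",S["frame"][:,:,::-1])
cv2.imwrite("pics/f_c.png",np.hstack([cv2.resize(T["frame"][95:245,255:370,::-1],(390,508),interpolation=cv2.INTER_CUBIC),cv2.resize(S["frame"][150:280,310:410,::-1],(390,508),interpolation=cv2.INTER_CUBIC)]))
E
```

```text
0.7 ft -0.2 fr -1.3
0 ft -7.6 fr -0.1
-0.4 ft -11.7 fr -1.0
rel t57.0 p [0.5225 0.0062 0.275 ] o [180.   -0.  177.6] F [1.  0.3 0. ] op 0.0878
away t58.2 p [ 0.4005 -0.1198  0.4185] o [ 1.799e+02 -1.000e-01  1.700e+02] F [ 0.4 -0.2 -0.4] op 0.0879
```

View pics/f_c.png

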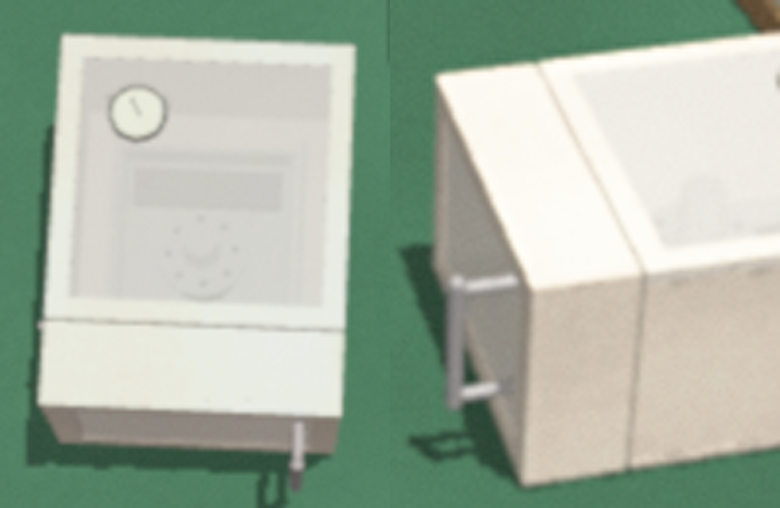

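View pics/f_side.png

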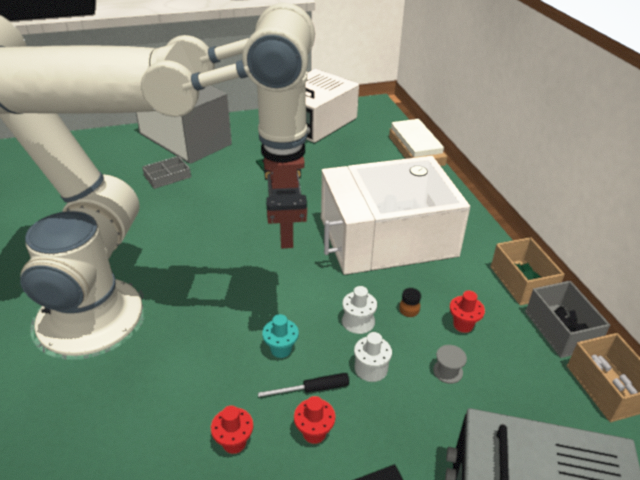

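View pics/f_top.png

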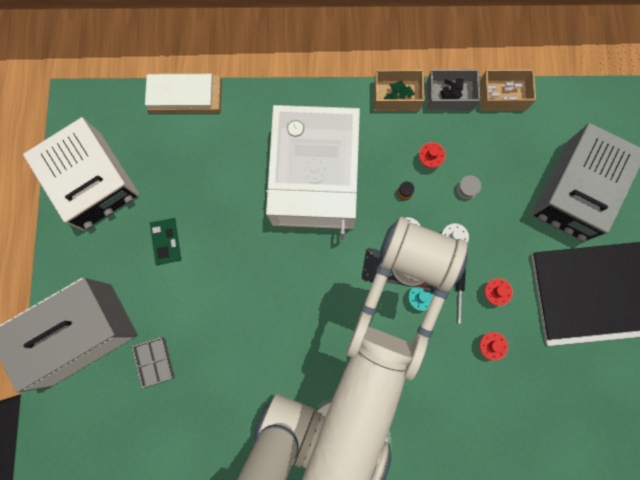

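The door's seam is closed and parallel (crop (190,325)), the canister is upright inside, and the other items are in place. Handing in.

```bash
python3 - <<'E'
from h import *
r.hand_in(); st()
E
```

```text
the job is handed in; nothing more can be done
the job is handed in; nothing more can be done
```

I opened the door to about 101° by its handle and drew the tray to its outer stop. The tapered canister went into the socket, I pushed the tray home and shut the door, and I handed the job in at about 58 s.

- **Seating:** the canister met the rim with about 5 N, within 1 mm of the expected height. After I let go, it stood upright with its collar on the rim.
- **Tray:** the push ended against a firm stop at about 13 N. The fingers stopped about 5 mm further in than I had calculated. I put this down to the fingers being thinner than I assumed, and did not check it separately.
- **Door:** it met its stop at 0° with about 12 N. The last pictures show an even, closed seam.
- **Everything else:** the look-alikes and bystanders appear where they started. In the last top view the arm partly hid the flared can and the screwdriver; the side view shows both unmoved. It hid the circuit board, which the top view shows unmoved.
- **Forces:** every reading I took stayed below 16 N.

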